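# Serve the chocolate biscuit with the sprung tongs

### The job

Pick up the sprung tongs, squeeze them shut on the chocolate biscuit, lift it clear of the baking sheet and, still holding it in the tongs, set it down gently and flat near the middle of the serving plate before letting it go. Then lay the tongs flat on the bare worktop and let go of them. Do not touch the chocolate biscuit with the gripper itself, and leave the plain biscuit where it is.

Things in the scene. Friction and masses are not known exactly. Their poses are not given: they have to be found in the camera images.
- tongs: Sprung tongs lying flat, 190 mm long: black spring post at the rear, two arms, an upright red grip plate midway on each and steel jaw plates in front. Origin: underside, midway between red plates; x towards the jaws, z up. Grasp from above across the red plates (y): 34 mm long, 12 to 46 mm above origin. Jaws: middle 78 mm ahead (x), 28 mm long, 4 thick, 0 to 18 mm high. 66 g, balanced near origin.
- jaw_left (a joint): Closing angle of the tongs' left arm about the spring post (75 mm behind origin); the right mirrors it. 0 = open: 58 mm over the red plates, 64 mm between jaws, sprung (5 N). At 0.1 rad (9 N): 42 and 34 mm, jaws parallel. Held at 52 mm over the plates the tongs stay held with jaws 53 mm apart; let out beyond 58 mm they drop. Jaws move twice as far as plates.
- choc: The chocolate biscuit to serve: dark brown round biscuit with a small white dot on top (12 mm), 34 mm across, 16 mm thick, lying flat on the grey, orange-bordered baking sheet (whose top is 6 mm above the worktop). Origin: centre of its underside, z up. About 18 g. It can be gripped from any side.
- plate: Fixed flat white serving plate with a thin blue ring, 160 mm across, 12 mm thick, no rim. Origin: centre of its underside at worktop level, z up; its top is 12 mm above the origin.
- plain: Bystander: plain golden biscuit of the same size (34 mm across, 16 mm thick) on the same sheet, 65 mm or more from the chocolate one, centre to centre. Origin: centre of its underside. Leave it in place.
There are look-alikes about, which are no part of the job. Several things look just like the plate: the one meant starts farthest from the robot's base.

How it is judged:
By the outcome, as a careful person would: the job done as asked, in the order asked, and still so for the second after the job is handed in, with the robot touching nothing.
It also fails if it takes over 48 s, if anything falls off the work surface, if the arm or the gripper's body presses on something with over 40 N, if the wrist force passes 120 N, or if a joint passes its speed limit or range.

### The arm

A 6-joint arm with a two-finger parallel gripper is mounted at the origin on the work surface. World frame = base frame: x ahead of the robot, y to its left, z up, the work surface at z = 0. Lengths are in m, angles in rad, forces in N, time in s.
With the tool pointing down it reaches from about 0.3 to 0.775 m from the base axis. Payload 14.6 kg.
Tool frame: the origin (TCP) lies on the centre line of the jaws, within the pads' length; the fingertips stand 19 mm ahead of it and the grasp point (between the pads) is the TCP; z points along the fingers, y is the direction in which the jaws open and shut (so a half turn about z gives the same grasp; the last joint's range is limited). The gripper opens to 94 mm and grips with 3 to 60 N. Pads are 16 mm wide; open, the fingers measure 119 mm over their backs; the gripper's body (75 mm by 177 mm) begins 78 mm behind the grasp point.
Start: joints at [-1.283, 0.3, 1.521, -0, 1.321, -0.067], TCP at [0.191, -0.516, 0.224] pointing down, gripper open.
Joint ranges: [-3.03, 3.03], [-0.79, 2.21], [0.23, 2.52], [-1.04, 4.18], [0, 3.07], [-2.55, 2.55]. Speed limits (rad/s): [2.22, 2.22, 2.57, 3.14, 3.14, 3.14].

### API

Orientations are given as [roll, pitch, yaw] about the fixed x, y, z axes, in that order (R = Rz(yaw) Ry(pitch) Rx(roll)).
In Python, from station import ctrl gives the robot as it stands. The module is installed in compiled form; this text tells all that it offers.
- The arm moves only by the shell command python3 -m creep 'ROWS' [FORCE]. ROWS is a JSON object of lists of equal length, an entry for each row: "translation": the shift along the world's x, y, z in mm, a list of three; "yaw": the turn about the world's z in rad; "gripper": the closure in counts, from 0 (fully open) to 255 (shut). A call has 1 to 5 rows; each row is the pose to reach, as a shift and turn from the pose measured when the call began; what a row does not reach only later rows make up. A row lasts 1/12 s, in which the tool goes at most 41.7 mm and 7.16 degrees, less where a joint would pass 70% of its speed; a pose out of reach is approached as far as the arm can. A call with a gripper value outside its range is refused whole. The fingers move at their own pace and stop on an object; FORCE is the grip in N (left out, the last holds). Time passes only in rows, so rows that repeat a pose let the fingers close. It gives the time, the measured TCP pose, the force and the opening at its end, in the units of the state.
- ctrl.get_obs(): the state, without advancing time (a new reading comes with each control period).
- ctrl.camera(name): name is "scene" or "top" or "wrist"; returns a dict with "pixels" (384x512x3 uint8, red, green, blue), "depth" (384x512 float32, m along the optical axis (not along the pixel's ray), 0 where there is no reading), "fx", "fy", "cx", "cy" (pixels), "dist" ([k1, k2, p1, p2, k3] as OpenCV has them; the pictures are not rectified), "R" (3x3) and "t" (3): a world point X has camera coordinates R X + t; the wrist camera has in their place "tool_from_camera" (4x4, takes a point from camera to tool coordinates, whose origin is the TCP and whose axes are the flange's). Camera axes: x right, y down, z forward; pixel columns grow to the right and rows downward; lengths in m; the calibration is good to about 2 mm. A picture is of the moment at which its call begins: read the wrist's pose just before it.
- ctrl.hand_in(): hands the job in, once; it reports no verdict.
The state is a dict: "time_s": time; "qpos": joint angles; "joint_vel": joint speeds; "tau": joint torques, N m; "ee_pos": TCP position; "eef_rot": TCP orientation; "force": force on the tool from outside, world axes, zero at the start; "moment": the same for the moment, N m; "grip_width": finger opening in m.
Only numpy, scipy, OpenCV 4.12 (cv2) and the standard library are available. Lean on these libraries where they do the work, as an engineer would, in place of code of your own. Each camera call takes 0.05 s, during which the arm holds its last target. There are 200 camera calls.

## Working session

There is one attempt and no reset: what is moved stays moved. The work goes in short steps, Python scripts to look and compute and a shell command to move; the robot and the scene stay as the last step left them, time stands still between calls to the robot, and variables do not carry over. Pictures are saved under pics/ and viewed, about 8 in all and at most 12, crops included, and the job is handed in when it is done.

```bash
mkdir -p pics; cat > h.py <<'E'
import numpy as np, cv2, pickle
from station import ctrl
def grab(n):
    c=ctrl.camera(n); pickle.dump(c,open(f'pics/{n}.pkl','wb')); return c
def K(c): return np.array([[c['fx'],0,c['cx']],[0,c['fy'],c['cy']],[0,0,1.]])
def pts(c,uv,z=None):
    """pixels -> world; z: plane height(s) or None to use depth"""
    uv=np.array(uv,float).reshape(-1,2)
    n=cv2.undistortPoints(uv.reshape(-1,1,2),K(c),np.array(c['dist'],float)).reshape(-1,2)
    ray=np.c_[n,np.ones(len(n))]; R=np.array(c['R']);t=np.array(c['t'])
    if z is None:
        d=c['depth'][uv[:,1].round().astype(int),uv[:,0].round().astype(int)][:,None]
    else:
        o=-R.T@t; w=ray@R; d=((z-o[2])/w[:,2])[:,None]
    return (ray*d-t)@R
E
python3 - <<'E'
from h import *
a=grab('top');b=grab('scene')
for n,c in(('top',a),('scene',b)):
    cv2.imwrite(f'pics/{n}1.png',cv2.resize(c['pixels'][:,:,::-1],(800,600),interpolation=cv2.INTER_CUBIC))
    R=np.array(c['R']);print(n,-R.T@np.array(c['t']),R.round(2).tolist())
print(ctrl.get_obs())
E
```

```text
top [0.42135487 0.04626674 1.02592867] [[-0.0, -1.0, 0.0], [-1.0, 0.0, -0.08], [0.08, -0.0, -1.0]]
scene [ 1.08217494 -0.41667681  0.64025321] [[0.6, 0.8, 0.02], [0.51, -0.36, -0.78], [-0.62, 0.48, -0.62]]
{'time_s': 0.1, 'qpos': array([-1.28259992e+00,  3.00391835e-01,  1.52152024e+00,  1.67806203e-07,
        1.32067671e+00, -6.65768390e-02]), 'joint_vel': array([-0.00087378, -0.00055964, -0.00185713, -0.00021833,  0.00021873,
       -0.00023506]), 'tau': array([ 3.18633749e-03, -5.32642508e+01, -3.53284121e+01,  7.10403803e-02,
        2.35024269e-02, -4.20658921e-05]), 'ee_pos': array([ 0.19100685, -0.51554262,  0.22395553]), 'eef_rot': array([-3.14059874e+00, -6.64324135e-05,  3.54773168e-01]), 'force': array([ 0.9616492 , -0.25645989,  0.62020712]), 'moment': array([-0.0505306 ,  0.01306432,  0.03622894]), 'grip_width': 0.0941104542352829}
```

View pics/top1.png

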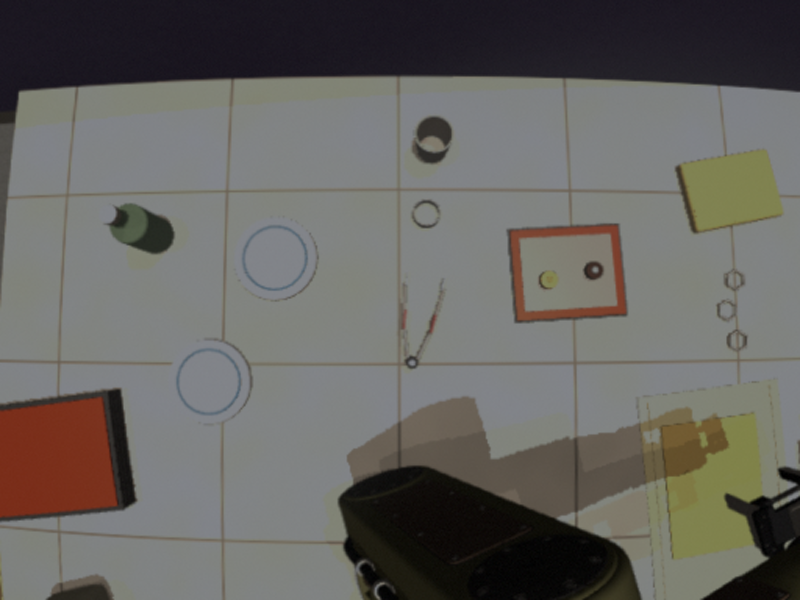

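View pics/scene1.png

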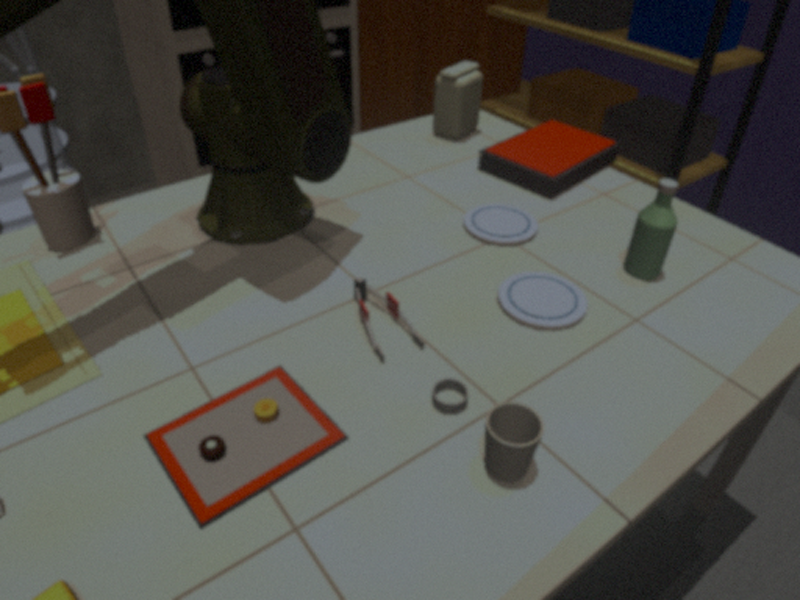

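The top view shows two plates, at (276,259) and (209,381). The tongs' post is at (412,362) with the jaws near (404,285) and (443,285). The choc is at (593,270) with its white dot and the plain biscuit is at (549,280). The scene view agrees. Next I compute positions and view an enlarged crop.

```bash
python3 - <<'E'
from h import *
c=pickle.load(open('pics/top.pkl','rb'));s=pickle.load(open('pics/scene.pkl','rb'))
k=512/800
P=lambda c,l,z:[print(n,pts(c,[(np.array(p)+.5)*k-.5],zz)[0].round(4), 'depth',pts(c,[(np.array(p)+.5)*k-.5])[0].round(4)) for n,p,zz in l]
P(c,[('plateA',(276,259),.012),('plateB',(209,381),.012),('choc',(593.5,270),.022),('plain',(549,280),.022),('post',(412,362),.03),('redL',(404,318),.03),('redR',(432,324),.03),('jL',(404,285),.018),('jR',(442,287),.018)],0)
print('scene');P(s,[('plateA',(542,300),.012),('plateB',(500,224),.012),('choc',(212,446),.022),('plain',(266,408),.022),('post',(360,288),.03)],0)
im=c['pixels']
# blob fits by depth-height/colour
uu,vv=np.meshgrid(np.arange(512),np.arange(384))
W=pts(c,np.c_[uu.ravel(),vv.ravel()]).reshape(384,512,3)
h=cv2.cvtColor(im,cv2.COLOR_RGB2HSV)
ins=lambda x0,x1,y0,y1:(uu>x0)&(uu<x1)&(vv>y0)&(vv<y1)
red=ins(250,290,170,245)&((h[...,0]<10)|(h[...,0]>170))&(h[...,1]>90)
print('red px',red.sum()); 
n,l,st,ce=cv2.connectedComponentsWithStats(red.astype(np.uint8))
for i in range(1,n):
  if st[i,4]>5: print(ce[i],st[i,4],pts(c,[ce[i]],.04)[0].round(4))
crop=np.hstack([cv2.resize(im[165:240,240:300],(400,500),interpolation=cv2.INTER_CUBIC),cv2.resize(im[140:215,340:400],(400,500),interpolation=cv2.INTER_CUBIC)])
cv2.imwrite('pics/crop1.png',cv2.convertScaleAbs(crop[:,:,::-1],alpha=1.4))
E
```

```text
plateA [0.578 0.275 0.012] depth [0.5777 0.2745 0.014 ]
plateB [0.3488 0.3988 0.012 ] depth [0.3487 0.3991 0.0112]
choc [ 0.5553 -0.323   0.022 ] depth [ 0.5552 -0.3227  0.0226]
plain [ 0.5363 -0.2369  0.022 ] depth [ 0.5366 -0.2376  0.0196]
post [0.3857 0.0199 0.03  ] depth [0.3861 0.0203 0.0433]
redL [0.4657 0.0342 0.03  ] depth [0.4658 0.0342 0.0278]
redR [ 0.4546 -0.0168  0.03  ] depth [ 0.4549 -0.0173  0.0236]
jL [0.5275 0.0339 0.018 ] depth [0.5277 0.0339 0.0161]
jR [ 0.5237 -0.0367  0.018 ] depth [ 0.5237 -0.0367  0.0177]
scene
plateA [0.5892 0.2669 0.012 ] depth [0.5889 0.2673 0.0117]
plateB [0.3583 0.3879 0.012 ] depth [0.3576 0.3886 0.0114]
choc [ 0.5608 -0.3268  0.022 ] depth [ 0.5604 -0.3267  0.0216]
plain [ 0.5422 -0.2394  0.022 ] depth [ 0.5409 -0.239   0.0205]
post [0.3959 0.0128 0.03  ] depth [0.3943 0.0139 0.0286]
red px 25
[276.55555556 206.38888889] 18 [ 0.4565 -0.017   0.04  ]
```

View pics/crop1.png

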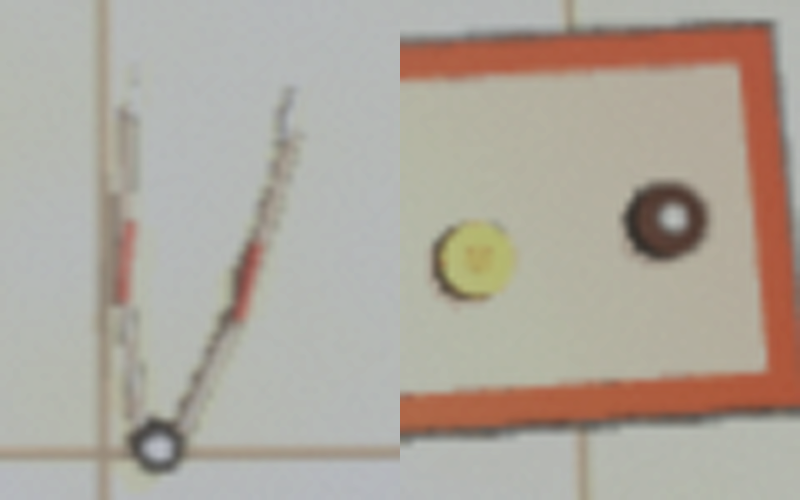

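Two plates fit. A at (276,259) is 0.64 m from the base and B at (209,381) is 0.53 m. A is the farther one, so A is meant. The crop confirms the tongs (red plates at (125,262) and (248,282), post at (157,446)) and the choc with its white dot at (672,217). Tongs are at about (0.460, 0.009) with yaw -0.16. Next I move above the tongs and take a closer look with the wrist camera.

```bash

python3 -m creep '{"translation":[[36,20,10],[56,50,10],[70,90,10],[80,130,10],[85,172,10]],"yaw":[-0.05,-0.1,-0.15,-0.2,-0.25],"gripper":[0,0,0,0,0]}' 25
python3 -m creep '{"translation":[[15,36,0],[35,72,0],[50,108,0],[65,144,0],[80,180,0]],"yaw":[-0.05,-0.1,-0.15,-0.2,-0.25],"gripper":[0,0,0,0,0]}'
python3 -m creep '{"translation":[[15,36,0],[35,72,0],[50,108,0],[65,144,0],[70,160,0]],"yaw":[-0.01,-0.02,-0.02,-0.02,-0.02],"gripper":[0,0,0,0,0]}'
python3 - <<'E'
from h import *
o=ctrl.get_obs();c=grab('wrist');pickle.dump((o['ee_pos'],o['eef_rot']),open('pics/wp.pkl','wb'))
print(o['ee_pos'],o['eef_rot'],o['time_s']);print(np.array(c['tool_from_camera']).round(3))
cv2.imwrite('pics/w1.png',c['pixels'][:,:,::-1])
E
```

```text
time_s: 0.52
ee_pos: [0.2764, -0.3425, 0.2333]
eef_rot: [-3.14, 0.0, 0.103]
force: [1.3, -0.2, 0.5]
grip_width: 0.0941
time_s: 0.93
ee_pos: [0.3565, -0.1606, 0.2333]
eef_rot: [-3.14, 0.0, -0.15]
force: [0.1, -0.4, -0.2]
grip_width: 0.0939
time_s: 1.35
ee_pos: [0.4273, 0.0028, 0.2332]
eef_rot: [-3.139, 0.0, -0.168]
force: [-0.8, -1.3, -0.3]
grip_width: 0.0938
[0.42728467 0.00276799 0.23315706] [-3.13923986e+00  3.25848862e-04 -1.67914209e-01] 1.35
[[ 0.001 -0.971 -0.24   0.07 ]
 [ 1.     0.001  0.     0.   ]
 [ 0.    -0.24   0.971 -0.161]
 [ 0.     0.     0.     1.   ]]
```

View pics/w1.png

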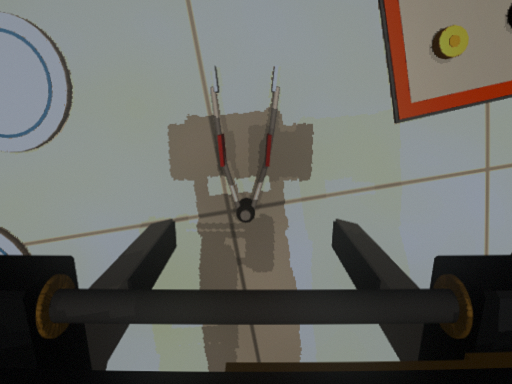

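The wrist view shows the tongs symmetric and upright: red plates at (221,150) and (268,150), post at (245,211), jaw tips at (217,75) and (274,75). I turn this into world coordinates.

```bash
cat >> h.py <<'E'
from scipy.spatial.transform import Rotation as Ro
def wristcam(c,pos,rpy):
    T=np.eye(4);T[:3,:3]=Ro.from_euler('xyz',rpy).as_matrix();T[:3,3]=pos
    M=np.linalg.inv(T@np.array(c['tool_from_camera']));c['R']=M[:3,:3];c['t']=M[:3,3];return c
E
python3 - <<'E'
from h import *
c=pickle.load(open('pics/wrist.pkl','rb'));c=wristcam(c,*pickle.load(open('pics/wp.pkl','rb')))
h=cv2.cvtColor(c['pixels'],cv2.COLOR_RGB2HSV)
m=((h[...,0]<8)|(h[...,0]>172))&(h[...,1]>150)&(h[...,2]>60);m[:125]=0;m[180:]=0;m[:,:200]=0;m[:,290:]=0
n,l,st,ce=cv2.connectedComponentsWithStats(m.astype(np.uint8))
L=[]
for i in range(1,n):
  if st[i,4]>15:
    v,u=np.where(l==i);w=pts(c,np.c_[u,v]);w=w[(w[:,2]>.008)&(w[:,2]<.06)];L.append(np.median(w,0));print(st[i],np.median(w,0).round(4),w.min(0).round(3),w.max(0).round(3),pts(c,[ce[i]],.03)[0].round(4))
print('post',pts(c,[(245,211)])[0],pts(c,[(245,211)],.045)[0]);print('jaws',pts(c,[(217,80),(273,80)],.015))
print('plain',pts(c,[(453,41)],.022))
E
```

```text
[218 135   7  32 132] [0.4647 0.0331 0.0469] [0.448 0.03  0.04 ] [0.481 0.037 0.049] [0.4634 0.0352 0.03  ]
[266 135   5  31 109] [ 0.457  -0.0179  0.0472] [ 0.44  -0.023  0.045] [ 0.473 -0.013  0.049] [ 0.455  -0.0183  0.03  ]
post [0.39151826 0.01911526 0.04328021] [0.3920317  0.01897444 0.045     ]
jaws [[ 0.54105238  0.02598345  0.015     ]
 [ 0.53044048 -0.03658863  0.015     ]]
plain [[ 0.5388913  -0.23759873  0.022     ]]
```

```bash

python3 -m creep '{"translation":[[34,5,-25],[34,5,-60],[34,5,-95],[34,5,-130],[34,5,-150]],"yaw":[0,0,0,0,0],"gripper":[0,0,0,0,0]}' 25
python3 -m creep '{"translation":[[0,0,-20],[0,0,-35],[0,0,-47],[0,0,-52],[0,0,-52]],"yaw":[0,0,0,0,0],"gripper":[0,0,0,60,80]}'
python3 -m creep '{"translation":[[0,0,0],[0,0,0],[0,0,0],[0,0,0],[0,0,0]],"yaw":[0,0,0,0,0],"gripper":[90,100,110,114,114]}'
```

```text
time_s: 1.82
ee_pos: [0.4597, 0.0084, 0.0795]
eef_rot: [-3.14, 0.005, -0.167]
force: [-0.0, -0.0, -0.7]
grip_width: 0.094
time_s: 2.23
ee_pos: [0.459, 0.0082, 0.0266]
eef_rot: [-3.14, 0.007, -0.167]
force: [-0.4, 0.3, 0.2]
grip_width: 0.0843
time_s: 2.65
ee_pos: [0.4595, 0.0082, 0.0272]
eef_rot: [-3.14, 0.005, -0.167]
force: [0.9, 0.2, 3.4]
grip_width: 0.053
```

```bash

python3 -m creep '{"translation":[[0,0,0],[0,0,0],[0,0,3],[0,0,10],[0,0,20]],"yaw":[0,0,0,0,0],"gripper":[118,118,118,118,118]}' 25
python3 -m creep '{"translation":[[0,0,20],[0,0,45],[0,0,75],[0,0,100],[0,0,110]],"yaw":[0,0,0,0,0],"gripper":[118,118,118,118,118]}'
python3 - <<'E'
from h import *
o=ctrl.get_obs();c=grab('wrist');s=grab('scene');pickle.dump((o['ee_pos'],o['eef_rot']),open('pics/wp.pkl','wb'))
print(o['force'])
cv2.imwrite('pics/w2.png',np.hstack([cv2.resize(c['pixels'][:280,130:370],(400,466)),cv2.resize(s['pixels'][100:280,140:300],(400,450))[:466] if 0 else cv2.resize(s['pixels'][90:277,150:310],(400,466))])[:,:,::-1])
E
```

```text
time_s: 3.07
ee_pos: [0.4591, 0.0082, 0.0474]
eef_rot: [-3.14, 0.007, -0.167]
force: [-0.4, 0.4, -0.4]
grip_width: 0.0508
time_s: 3.48
ee_pos: [0.4601, 0.0081, 0.1615]
eef_rot: [-3.139, 0.002, -0.167]
force: [1.0, 0.1, 0.6]
grip_width: 0.0507
[0.9923767  0.06984961 0.60014453]
```

View pics/w2.png

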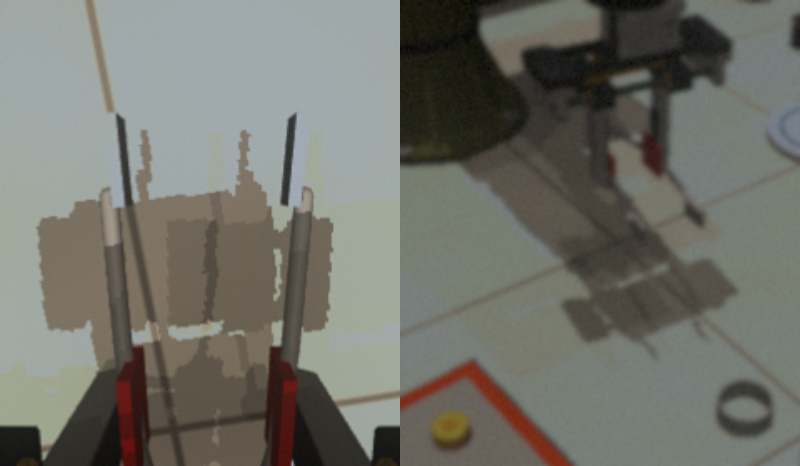

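The tongs hang level in the grip with the jaws at (203,96) and (304,96) in the full picture. Next I measure the jaws in tool coordinates, move beside the choc and look again.

```bash
python3 - <<'E'
from h import *
c=pickle.load(open('pics/wrist.pkl','rb'));p=pickle.load(open('pics/wp.pkl','rb'));c=wristcam(c,*p)
R=Ro.from_euler('xyz',p[1]).as_matrix()
for u in [(203,75),(203,96),(204,118),(307,75),(305,96),(302,118)]:
    q=np.array([u[0],u[1]]); best=[pts(c,[(x,u[1])])[0] for x in range(u[0]-8,u[0]+9)]; w=max(best,key=lambda a:a[2] if a[2]<.17 else -1); print(u,((w-p[0])@R).round(4))
E
python3 -m creep '{"translation":[[0,-25,5],[0,-60,5],[0,-100,5],[0,-140,5],[0,-170,5]],"yaw":[0,0,0,0,0],"gripper":[118,118,118,118,118]}'
python3 -m creep '{"translation":[[0,-30,0],[0,-65,0],[0,-100,0],[0,-130,0],[0,-145,0]],"yaw":[0,0,0,0,0],"gripper":[118,118,118,118,118]}'
python3 -m creep '{"translation":[[0,0,0]],"yaw":[0],"gripper":[118]}'
python3 - <<'E'
from h import *
o=ctrl.get_obs();c=grab('wrist');pickle.dump((o['ee_pos'],o['eef_rot']),open('pics/wp.pkl','wb'))
print(o['ee_pos'],o['eef_rot'],o['joint_vel'].round(3));cv2.imwrite('pics/w3.png',c['pixels'][:,:,::-1])
E
```

```text
(203, 75) [ 0.0895 -0.0286  0.0068]
(203, 96) [ 0.0793 -0.0279  0.0065]
(204, 118) [ 0.0684 -0.0259  0.0072]
(307, 75) [0.0895 0.0289 0.0066]
(305, 96) [0.0794 0.0298 0.0067]
(302, 118) [0.0684 0.0289 0.0074]
time_s: 4.0
ee_pos: [0.4588, -0.1641, 0.1625]
eef_rot: [-3.139, 0.005, -0.168]
force: [0.8, 1.1, -0.1]
grip_width: 0.0505
time_s: 4.42
ee_pos: [0.4578, -0.3117, 0.1604]
eef_rot: [-3.138, 0.008, -0.17]
force: [0.2, 0.6, -0.8]
grip_width: 0.0506
time_s: 4.5
ee_pos: [0.4571, -0.3134, 0.1587]
eef_rot: [-3.137, 0.009, -0.172]
force: [-0.6, 0.4, -0.5]
grip_width: 0.0506
[ 0.4570937  -0.31344289  0.15874629] [-3.13732448  0.00927355 -0.17197037] [-0.004  0.022  0.035  0.005 -0.015  0.012]
```

View pics/w3.png

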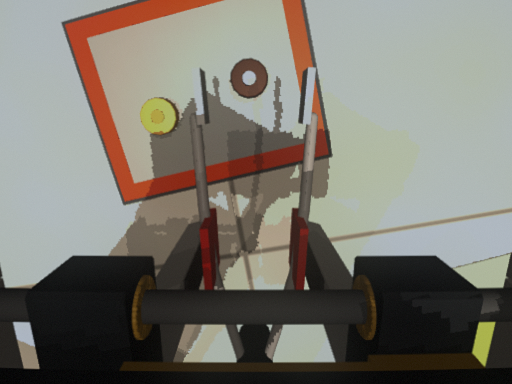

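The choc is at (249,78) between the jaws in the image, and the plain biscuit is at (158,116), outside them.

```bash
python3 - <<'E'
from h import *
c=pickle.load(open('pics/wrist.pkl','rb'));p=pickle.load(open('pics/wp.pkl','rb'));c=wristcam(c,*p)
im=c['pixels'].astype(int); sub=im[50:105,222:278]
bright=sub.min(2)>0
# brown disc: dark & reddish, fill hole
m=((sub.sum(2)<260)).astype(np.uint8)
n,l,st,ce=cv2.connectedComponentsWithStats(m);i=l[28-10,27] or 1+np.argmax(st[1:,4])
ct,_=cv2.findContours((l==i).astype(np.uint8),cv2.RETR_EXTERNAL,cv2.CHAIN_APPROX_NONE)
e=cv2.minEnclosingCircle(ct[0]);print('disc',e[0][0]+222,e[0][1]+50,e[1],st[i])
for q in [(249,78),(e[0][0]+222,e[0][1]+50)]:
    print(q,pts(c,[q],.022)[0].round(4),pts(c,[q])[0].round(4))
R=Ro.from_euler('xyz',p[1]).as_matrix();C=pts(c,[(249,78)],.022)[0]
j=p[0]+R@np.array([.079,.0005,.0247]);print('jaw mid',j,'need mm',(C-j)*1e3)
print('yaw axis', R[:,0])
E
```

```text
disc 248.5 78.0 19.780139923095703 [  8   9  38  39 963]
(249, 78) [ 0.5568 -0.3262  0.022 ] [ 0.5568 -0.3262  0.0226]
(248.5, 78.0) [ 0.5569 -0.3257  0.022 ] [ 0.5567 -0.3258  0.0245]
jaw mid [ 0.53463185 -0.32731065  0.13331284] need mm [  22.20565682    1.12555591 -111.31284361]
yaw axis [ 0.98520714 -0.17111663 -0.00927342]
```

```bash

python3 -m creep '{"translation":[[22,1,0],[22,1,-20],[22,1,-45],[22,1,-70],[22,1,-80]],"yaw":[0,0,0,0,0],"gripper":[118,118,118,118,118]}'
python3 - <<'E'
from h import *
o=ctrl.get_obs();c=grab('wrist');p=(o['ee_pos'],o['eef_rot']);c=wristcam(c,*p)
print(p,o['force'])
im=c['pixels'];cv2.imwrite('pics/w4.png',cv2.resize(im[20:170,150:350],(800,600))[:,:,::-1])
R=Ro.from_euler('xyz',p[1]).as_matrix();j=p[0]+R@np.array([.079,.0005,.0247]);print('jaw mid',j,'need',(np.array([.5568,-.3262,.009])-j)*1e3)
E
```

```text
time_s: 4.97
ee_pos: [0.4779, -0.3085, 0.0746]
eef_rot: [-3.134, 0.015, -0.17]
force: [0.2, -0.2, -0.7]
grip_width: 0.0508
(array([ 0.47787787, -0.30845774,  0.07463025]), array([-3.13416094,  0.01495274, -0.17002337])) [ 0.15225105 -0.17088954 -0.66204234]
jaw mid [ 0.55531247 -0.32207284  0.04874876] need [  1.48752773  -4.12716252 -39.74875999]
```

View pics/w4.png

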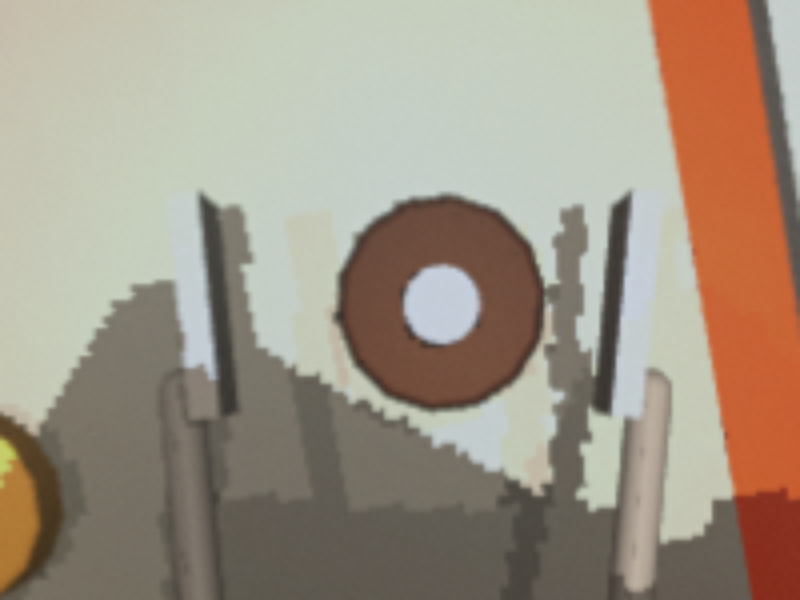

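The choc at (444,303) sits slightly right of the jaws' middle, at about 415. That is about 4.5 mm and agrees with the computed -4.1 mm. I correct this and descend.

```bash

python3 -m creep '{"translation":[[1,-4,-8],[1,-4,-20],[1,-4,-30],[1,-4,-36],[1,-4,-38]],"yaw":[0,0,0,0,0],"gripper":[118,118,118,118,118]}'
python3 -m creep '{"translation":[[0,0,0],[0,0,0],[0,0,0],[0,0,0],[0,0,0]],"yaw":[0,0,0,0,0],"gripper":[122,128,134,140,146]}' 30
python3 -m creep '{"translation":[[0,0,0],[0,0,0],[0,0,0],[0,0,0],[0,0,0]],"yaw":[0,0,0,0,0],"gripper":[150,150,150,150,150]}'
python3 - <<'E'
from h import *
o=ctrl.get_obs();c=grab('wrist')
print(o['force'],o['grip_width'],o['eef_rot'])
im=c['pixels'];cv2.imwrite('pics/w5.png',cv2.resize(im[20:170,150:350],(600,450))[:,:,::-1])
E
```

```text
time_s: 5.43
ee_pos: [0.4784, -0.3124, 0.0353]
eef_rot: [-3.133, 0.017, -0.17]
force: [-0.1, 0.3, 0.2]
grip_width: 0.0506
time_s: 5.85
ee_pos: [0.4786, -0.3125, 0.0357]
eef_rot: [-3.134, 0.016, -0.17]
force: [1.0, 0.2, -0.2]
grip_width: 0.0408
time_s: 6.27
ee_pos: [0.4786, -0.3125, 0.0357]
eef_rot: [-3.134, 0.016, -0.17]
force: [-0.2, 0.3, -0.2]
grip_width: 0.041
[-0.24738588  0.26148042 -0.24966059] 0.04095236724878265 [-3.13358555  0.01613416 -0.17038835]
```

View pics/w5.png

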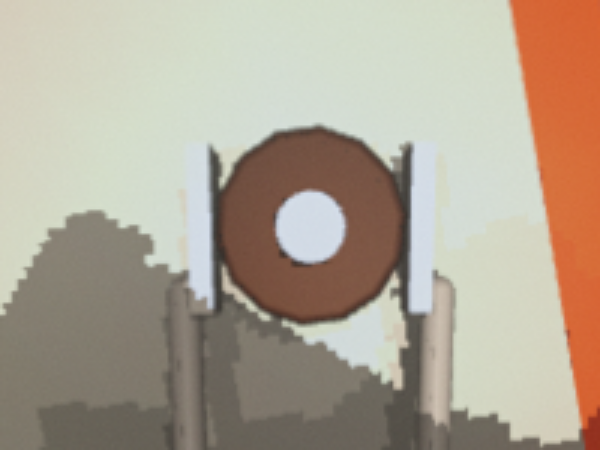

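The jaws now hold the choc at (311,227), with the grip stalled at 41 mm. Next I lift and check.

```bash

python3 -m creep '{"translation":[[0,0,0],[0,0,4],[0,0,12],[0,0,25],[0,0,40]],"yaw":[0,0,0,0,0],"gripper":[160,160,160,160,160]}' 30
python3 -m creep '{"translation":[[0,0,20],[0,0,40],[0,0,60],[0,0,75],[0,0,80]],"yaw":[0,0,0,0,0],"gripper":[160,160,160,160,160]}'
python3 -m creep '{"translation":[[0,20,0],[0,50,0],[2,85,0],[2,120,0],[2,155,0]],"yaw":[0,0,0,0,0],"gripper":[160,160,160,160,160]}'
python3 -m creep '{"translation":[[0,35,0],[0,70,0],[2,105,0],[2,140,0],[2,175,0]],"yaw":[0,0,0,0,0],"gripper":[160,160,160,160,160]}'
python3 -m creep '{"translation":[[0,35,0],[0,70,0],[2,105,0],[2,140,0],[2,170,0]],"yaw":[0,0,0,0,0],"gripper":[160,160,160,160,160]}'
python3 -m creep '{"translation":[[0,25,0],[0,45,0],[2,60,0],[2,70,0],[2,70,0]],"yaw":[0,0,0,0,0],"gripper":[160,160,160,160,160]}'
python3 - <<'E'
from h import *
o=ctrl.get_obs();c=grab('wrist');pickle.dump((o['ee_pos'],o['eef_rot']),open('pics/wp.pkl','wb'))
cv2.imwrite('pics/w6.png',c['pixels'][:,:,::-1])
E
```

```text
time_s: 6.73
ee_pos: [0.4785, -0.3125, 0.0769]
eef_rot: [-3.133, 0.016, -0.17]
force: [0.2, 0.1, -1.3]
grip_width: 0.0409
time_s: 7.15
ee_pos: [0.4792, -0.313, 0.1607]
eef_rot: [-3.136, 0.012, -0.17]
force: [0.0, -0.1, 0.3]
grip_width: 0.0405
time_s: 7.57
ee_pos: [0.4807, -0.1565, 0.1608]
eef_rot: [-3.136, 0.012, -0.171]
force: [1.2, 0.2, -0.8]
grip_width: 0.0408
time_s: 7.98
ee_pos: [0.4823, 0.0202, 0.1611]
eef_rot: [-3.135, 0.012, -0.171]
force: [1.2, 0.0, -1.7]
grip_width: 0.0408
time_s: 8.4
ee_pos: [0.4839, 0.1924, 0.1615]
eef_rot: [-3.135, 0.012, -0.17]
force: [0.2, -0.5, -1.2]
grip_width: 0.0408
time_s: 8.82
ee_pos: [0.4858, 0.2634, 0.1613]
eef_rot: [-3.135, 0.012, -0.169]
force: [-0.6, 0.2, -1.5]
grip_width: 0.041
```

View pics/w6.png

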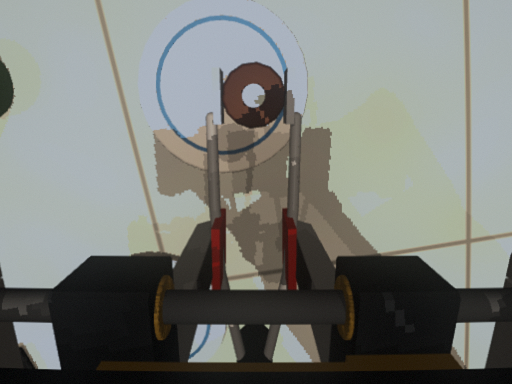

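The choc is held at (254,95), with the plate's ring centred near (222,84). I fit the ring and the biscuit.

```bash
python3 - <<'E'
from h import *
c=pickle.load(open('pics/wrist.pkl','rb'));p=pickle.load(open('pics/wp.pkl','rb'));c=wristcam(c,*p)
h=cv2.cvtColor(c['pixels'],cv2.COLOR_RGB2HSV)
m=(h[...,0]>92)&(h[...,0]<118)&(h[...,1]>90);m[165:]=0;m[:,:145]=0;m[:,300:]=0
v,u=np.where(m);w=pts(c,np.c_[u,v],.012)[:,:2]
for _ in range(4):
    s=np.linalg.lstsq(np.c_[2*w,np.ones(len(w))],(w**2).sum(1),rcond=None)[0];r=np.sqrt(s[2]+s[:2]@s[:2]);d=abs(np.linalg.norm(w-s[:2],axis=1)-r);w=w[d<max(.002,2*d.std())]
print('plate',s[:2],r,len(w))
dd=np.array([pts(c,[(x,y)])[0] for x in range(230,280) for y in range(70,125) if c['pixels'][y,x].sum()<260])
dd=dd[dd[:,2]>.08];C=(dd.max(0)+dd.min(0))/2;top=np.median(dd[:,2]);print('choc',C,'top z',top,len(dd))
print('shift mm',(s[:2]-C[:2])*1e3,'down',(top-.016-.012)*1e3)
i=[pts(c,[(x,y)])[0] for x,y in [(240,85),(268,85),(254,75),(254,115)]];print(np.array(i).round(4))
E
```

```text
plate [0.5822677  0.27762242] 0.060044166432001105 1023
choc [0.56366693 0.2496489  0.23411077] top z 0.148878536801036 2163
shift mm [18.60076986 27.97351818] down 120.878536801036
[[0.5706 0.2559 0.1496]
 [0.5682 0.2416 0.1488]
 [0.5744 0.2479 0.1476]
 [0.5545 0.2513 0.149 ]]
```

```bash

python3 -m creep '{"translation":[[18,27,0],[18,27,-20],[18,27,-45],[18,27,-70],[18,27,-85]],"yaw":[0,0,0,0,0],"gripper":[160,160,160,160,160]}'
python3 -m creep '{"translation":[[0,0,-8],[0,0,-16],[0,0,-22],[0,0,-26],[0,0,-28]],"yaw":[0,0,0,0,0],"gripper":[160,160,160,160,160]}'
python3 -m creep '{"translation":[[0,0,-1],[0,0,-2],[0,0,-3]],"yaw":[0,0,0],"gripper":[160,160,160]}'
```

```text
time_s: 9.28
ee_pos: [0.5034, 0.2876, 0.0739]
eef_rot: [-3.137, 0.014, -0.171]
force: [-0.2, -0.5, -1.5]
grip_width: 0.0411
time_s: 9.7
ee_pos: [0.5036, 0.2875, 0.0459]
eef_rot: [-3.137, 0.014, -0.171]
force: [-0.7, -0.6, -1.1]
grip_width: 0.0408
time_s: 9.95
ee_pos: [0.5038, 0.2876, 0.0434]
eef_rot: [-3.137, 0.013, -0.171]
force: [-0.2, 0.6, -0.8]
grip_width: 0.0411
```

```bash

python3 -m creep '{"translation":[[0,0,-0.5],[0,0,-1],[0,0,-1]],"yaw":[0,0,0],"gripper":[160,160,160]}'
python3 -m creep '{"translation":[[0,0,-0.5],[0,0,-0.5],[0,0,-0.5]],"yaw":[0,0,0],"gripper":[160,160,160]}'
```

```text
time_s: 10.2
ee_pos: [0.5038, 0.2877, 0.0425]
eef_rot: [-3.136, 0.013, -0.171]
force: [0.5, -1.1, -0.8]
grip_width: 0.0409
time_s: 10.45
ee_pos: [0.5038, 0.2877, 0.042]
eef_rot: [-3.136, 0.013, -0.171]
force: [0.9, 1.1, -1.2]
grip_width: 0.0409
```

```bash

python3 -m creep '{"translation":[[0,0,-0.5],[0,0,-0.7],[0,0,-0.7]],"yaw":[0,0,0],"gripper":[160,160,160]}'
python3 -m creep '{"translation":[[0,0,-0.5],[0,0,-0.5],[0,0,-0.5]],"yaw":[0,0,0],"gripper":[160,160,160]}'
```

```text
time_s: 10.7
ee_pos: [0.5039, 0.2877, 0.0414]
eef_rot: [-3.136, 0.013, -0.171]
force: [0.1, -0.3, 1.6]
grip_width: 0.0407
time_s: 10.95
ee_pos: [0.5039, 0.2878, 0.0411]
eef_rot: [-3.136, 0.013, -0.171]
force: [-1.5, -0.4, 3.1]
grip_width: 0.0408
```

Contact is felt: fz rose by about 4 N. I open slowly to about 51 mm, with the tongs still held, and then rise.

```bash

python3 -m creep '{"translation":[[0,0,0],[0,0,0],[0,0,0],[0,0,0],[0,0,0]],"yaw":[0,0,0,0,0],"gripper":[143,138,132,126,120]}'
python3 -m creep '{"translation":[[0,0,0],[0,0,0],[0,0,0],[0,0,3],[0,0,8]],"yaw":[0,0,0,0,0],"gripper":[117,117,117,117,117]}'
python3 -m creep '{"translation":[[0,0,10],[0,0,30],[0,0,55],[0,0,75],[0,0,80]],"yaw":[0,0,0,0,0],"gripper":[117,117,117,117,117]}'
python3 - <<'E'
from h import *
o=ctrl.get_obs();c=grab('wrist');c=wristcam(c,o['ee_pos'],o['eef_rot'])
im=c['pixels'];cv2.imwrite('pics/w7.png',im[:,:,::-1])
m=(im.sum(2)<260);u,v=np.meshgrid(np.arange(512),np.arange(384))
k=m&(v<160)&(u>150)&(u<350);W=pts(c,np.c_[u[k],v[k]]);W=W[(W[:,2]>.02)&(W[:,2]<.036)]
print('choc',(W.max(0)+W.min(0))/2,np.median(W,0),len(W),'plate .5823 .2776')
A=np.linalg.lstsq(np.c_[W[:,:2],np.ones(len(W))],W[:,2],rcond=None)[0];print('tilt',A[:2])
E
```

```text
time_s: 11.37
ee_pos: [0.5039, 0.2878, 0.0409]
eef_rot: [-3.136, 0.013, -0.171]
force: [-0.1, 0.6, -1.0]
grip_width: 0.0495
time_s: 11.78
ee_pos: [0.5036, 0.2877, 0.0488]
eef_rot: [-3.137, 0.013, -0.171]
force: [0.8, -0.6, -0.5]
grip_width: 0.0511
time_s: 12.2
ee_pos: [0.5049, 0.2882, 0.1331]
eef_rot: [-3.134, 0.009, -0.171]
force: [0.3, -0.3, 0.2]
grip_width: 0.0511
choc [0.58240846 0.2743028  0.02883823] [0.58243783 0.27422145 0.02891876] 1204 plate .5823 .2776
tilt [-0.00133061  0.00460487]
```

View pics/w7.png

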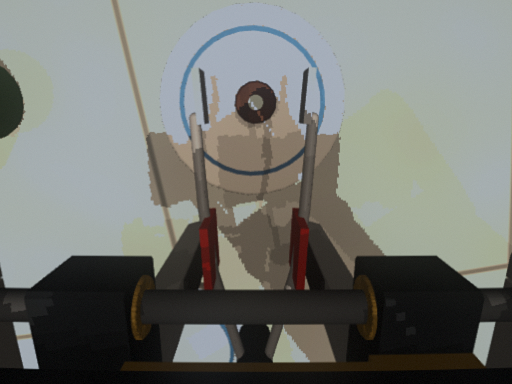

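The choc lies flat at (256,102), about 3 mm from the plate's centre, and the tongs are still held. I carry the tongs back to the bare spot and lay them down.

```bash

python3 -m creep '{"translation":[[-4,-25,0],[-10,-60,0],[-18,-95,0],[-25,-130,0],[-30,-160,0]],"yaw":[0,0,0,0,0],"gripper":[117,117,117,117,117]}'
python3 -m creep '{"translation":[[-4,-30,0],[-8,-60,0],[-12,-85,0],[-15,-98,0],[-15,-100,0]],"yaw":[0,0,0,0,0],"gripper":[117,117,117,117,117]}'
python3 -m creep '{"translation":[[0,0,-15],[0,0,-40],[0,0,-65],[0,0,-82],[0,0,-90]],"yaw":[0,0,0,0,0],"gripper":[117,117,117,117,117]}'
python3 -m creep '{"translation":[[0,0,-4],[0,0,-8],[0,0,-11],[0,0,-12],[0,0,-12]],"yaw":[0,0,0,0,0],"gripper":[117,117,117,117,117]}'
```

```text
time_s: 12.67
ee_pos: [0.4733, 0.1263, 0.1311]
eef_rot: [-3.135, 0.011, -0.171]
force: [0.9, -0.1, -0.4]
grip_width: 0.0512
time_s: 13.08
ee_pos: [0.4575, 0.0245, 0.1304]
eef_rot: [-3.135, 0.012, -0.173]
force: [-1.1, 0.7, 0.1]
grip_width: 0.051
time_s: 13.5
ee_pos: [0.4563, 0.0251, 0.0378]
eef_rot: [-3.135, 0.016, -0.173]
force: [0.1, -0.2, -1.3]
grip_width: 0.0507
time_s: 13.92
ee_pos: [0.4567, 0.0253, 0.0265]
eef_rot: [-3.135, 0.015, -0.173]
force: [0.4, -0.1, -0.5]
grip_width: 0.0508
```

```bash

python3 -m creep '{"translation":[[0,0,-0.5],[0,0,-1],[0,0,-1]],"yaw":[0,0,0],"gripper":[117,117,117]}'
python3 -m creep '{"translation":[[0,0,0],[0,0,0],[0,0,0],[0,0,0],[0,0,0]],"yaw":[0,0,0,0,0],"gripper":[112,106,100,80,60]}'
python3 -m creep '{"translation":[[0,0,0],[0,0,0],[0,0,0],[0,0,0],[0,0,0]],"yaw":[0,0,0,0,0],"gripper":[20,0,0,0,0]}'
python3 -m creep '{"translation":[[0,0,10],[0,0,25],[0,0,50],[0,0,80],[0,0,110]],"yaw":[0,0,0,0,0],"gripper":[0,0,0,0,0]}'
python3 -m creep '{"translation":[[-5,-15,20],[-10,-40,40],[-20,-70,50],[-30,-100,50],[-40,-120,50]],"yaw":[0,0,0,0,0],"gripper":[0,0,0,0,0]}'
python3 -m creep '{"translation":[[0,-30,0],[0,-60,0],[0,-85,0],[0,-100,0],[0,-100,0]],"yaw":[0,0,0,0,0],"gripper":[0,0,0,0,0]}'
python3 - <<'E'
from h import *
a=grab('top');b=grab('scene')
cv2.imwrite('pics/end.png',np.vstack([cv2.resize(a['pixels'][110:260,130:430],(600,300)),cv2.resize(b['pixels'][120:320,80:400],(480,300))[:,:480].copy() if 0 else cv2.resize(b['pixels'][130:330,20:420],(600,300))])[:,:,::-1])
print(pts(a,[((549+.5)*.64-.5,(280+.5)*.64-.5)]))
E
```

```text
time_s: 14.17
ee_pos: [0.4573, 0.0253, 0.0262]
eef_rot: [-3.135, 0.013, -0.173]
force: [-1.2, 0.9, 4.9]
grip_width: 0.0508
time_s: 14.58
ee_pos: [0.4573, 0.0253, 0.0262]
eef_rot: [-3.135, 0.013, -0.173]
force: [-0.4, -0.1, 0.2]
grip_width: 0.067
time_s: 15.0
ee_pos: [0.4573, 0.0253, 0.0262]
eef_rot: [-3.135, 0.013, -0.173]
force: [0.7, -0.7, -0.5]
grip_width: 0.094
time_s: 15.42
ee_pos: [0.4569, 0.0253, 0.138]
eef_rot: [-3.135, 0.014, -0.173]
force: [-0.4, -0.1, 0.5]
grip_width: 0.094
time_s: 15.83
ee_pos: [0.4165, -0.0965, 0.1895]
eef_rot: [-3.136, 0.011, -0.173]
force: [0.0, 0.6, -0.3]
grip_width: 0.0938
time_s: 16.25
ee_pos: [0.4161, -0.1987, 0.1901]
eef_rot: [-3.136, 0.011, -0.176]
force: [0.1, 0.2, 0.7]
grip_width: 0.094
[[ 0.53609242 -0.23647965  0.02363121]]
```

View pics/end.png

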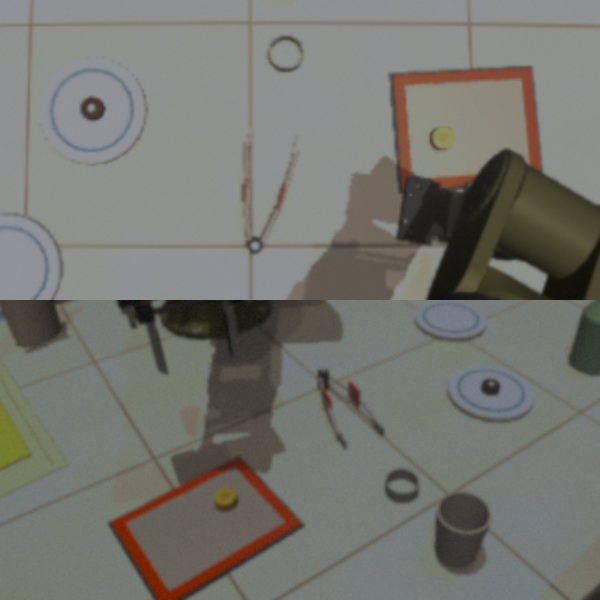

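The choc is on the far plate at (92,108), in the middle. The tongs lie flat on the bare worktop with their post at (255,245), and the plain biscuit is still on the sheet at (442,138). I hand in.

```bash
python3 -c "
from station import ctrl
print(ctrl.hand_in())"
```

```text
the job is handed in; nothing more can be done
None
```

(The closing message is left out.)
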